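# Turn a recording-chamber plate over on the turning chute

## Task

Take the blue chamber plate, with its round well up, off the sloping drain rack and lay it flat, still well side up, on the loading shelf of the turning chute, and let go of it. Then push it off the shelf's drop edge, slowly or it will not turn, so that it stands up in the trough, tips over the trip lip and slides down the ramp to rest at the end stop with its orange gasket up, ready for its coverslip. Leave the plain metal cover on the rack and the small things on the bench where they are.

Things in the scene. Friction and masses are not known exactly. Their poses are not given: they have to be found in the camera images.
- chamber_plate: Part to turn over: blue plate 75 x 45 x 10 mm (its x, y, z), 55 to 90 g, a 24 mm round well in its middle. +z face (well side): steel ring, two black flow grooves. -z face: orange gasket ring. Origin: centre of the -z face. Starts on the rack, -z face down on the 30 deg slope, x up the slope, low end at the lip. Grasp it across its 45 mm width, fingers square to the slope.
- blank_cover: Plain bare-metal cover, 75 x 45 x 10 mm, lying in the rack's other bay in the same way; origin at the centre of its -z (lower) face. Its centre is about 100 mm from the chamber plate's, so about 50 mm are free between the two. Leave it there.
- drain_rack: Fixed steel rack, 200 mm wide (y), 70 high; origin on the worktop below its middle. A solid panel rises to its +x, away from the robot, at 30 deg; an 11 mm lip along its low front edge holds the plates. Two bays, 50 mm either side of the middle (which plate is in which varies); in each, 4 mm high ribs under the plate's middle 30 mm lift it 4 mm off the panel, so its sides are free.
- turner: Fixed turning chute, 300 x 84 mm, 120 high; origin on the worktop below the drop edge, x = direction of travel (roughly to the robot's right), y across, z up. In order along x: loading shelf, drop edge, trough, trip lip, ramp, end stop. Trough and ramp are slippery and run between cheeks 56 mm apart, which at the trough end level with the shelf and flare out, guiding a plate up to 8 mm off centre.
- drop_edge (a point): Middle of the shelf's drop edge, on its top (120 mm above the worktop); axes as the chute's. A plate pushed lengthwise over it tips when its middle has passed: the front end drops into the trough (48 mm long, floor 50 mm below the shelf) and the plate leans back on this edge at 45 to 70 deg, its rear end about 5 mm or more above shelf level.
- shelf_rear (a point): Middle of the shelf's rear end, on its top, 112 mm behind the drop edge. The shelf is flat, bare, 72 mm wide, open at the rear and sides, without rims. Lay the plate with its 75 mm length along the travel, about the middle of the shelf, and push squarely on its rear end with something 3 to 6 mm above the shelf, 10 to 60 mm/s; much faster and the front end overshoots the lip and does not turn.
- trip_lip (a point): Middle of the top of the trip lip: a 4 mm thick bar, 50 mm beyond the drop edge, 42 mm below the shelf top, 8 mm above the trough floor. It stops the plate's front end. Pushing on, at the same height, until 50 to 58 mm beyond the drop edge carries the plate past upright; it falls over the lip, well side down, on the ramp (30 deg down, 125 mm long, sides 16 mm high) and slides.
- end_stop (a point): Middle of the ramp's lower end where its surface meets the end stop, which stands 14 mm above the ramp. The turned plate must come to rest with its end on this stop; its centre then lies 38 mm up the slope.
- coverslip_box: Small white square box, 36 x 36 x 17 mm, loose, right of the ramp's foot; origin under its middle. Leave alone.
- forceps_blunt: Steel forceps, 125 mm long, lying loose at the right; origin under its middle. Leave alone.
- petri_c: Petri dish with pink medium, 59 mm across, 12 mm high, loose at the right front; origin under its middle. Leave alone.

How it is judged:
By the outcome, as a careful person would: the job done as asked, in the order asked, and still so for the second after the job is handed in, with the robot touching nothing.
It also fails if it takes over 69 s, if anything falls off the work surface, if the arm or the gripper's body presses on something with over 40 N, if the wrist force passes 120 N, or if a joint passes its speed limit or range.

## Robot

A 7-joint arm with a two-finger parallel gripper is mounted at the origin on a cart in front of the work surface, level with it; the furniture and walls round the work are solid. World frame = base frame: x ahead of the robot, y to its left, z up, the work surface at z = 0. Lengths are in m, angles in rad, forces in N, time in s.
With the tool pointing down it reaches from about 0.425 to 0.875 m from the base axis. Payload 8.4 kg.
Tool frame: the origin (TCP) lies at the very end of the fingers, on their centre line; the grasp point (between the pads) lies 19 mm behind it; z points along the fingers, y is the line along which they close (so a half turn about z gives the same grasp; the last joint's range is limited). The gripper opens to 87 mm and grips with 3 to 60 N. Pads are 19 mm wide; open, the fingers measure 117 mm over their backs; the gripper's body (75 mm by 190 mm) begins 51 mm behind the grasp point.
Start: joints at [1.02, 0.333, 0.04, 1.465, -0.013, 1.343, -0.059], TCP at [0.284, -0.585, 0.223] pointing down, gripper open.
Joint ranges: [-2.58, 2.58], [-0.38, 2.09], [-1.3, 1.39], [0.25, 2.4], [-1.5, 4.64], [0.08, 2.09], [-2.65, 2.65]. Speed limits (rad/s): [2.22, 2.22, 2.79, 2.79, 3.14, 3.14, 3.14].

## Interface

Orientations are given as [roll, pitch, yaw] about the fixed x, y, z axes, in that order (R = Rz(yaw) Ry(pitch) Rx(roll)).
In Python, from cell import env, eyes, job gives the robot as it stands.
- The arm moves only by the shell command python3 -m handwheel 'ROWS' [FORCE]. ROWS is JSON, a list of rows, each a list of 5 numbers: the finger opening in m, from 0 to 0.087, then the shift along the tool's x, y, z in m, then the turn about the tool's z in rad. In form: [[fingers, tx, ty, tz, roll], ...]. A call has 1 to 12 rows; each row is the pose to reach, as a shift and turn from the pose commanded when the call began, along the tool's axes at that moment; what a row does not reach only later rows make up. A row lasts 1/8 s, in which the tool goes at most 62.5 mm and 10.7 degrees, less where a joint would pass 70% of its speed; a pose out of reach is approached as far as the arm can. A call with a gripper value outside its range is refused whole. The fingers move at their own pace and stop on an object; FORCE is the grip in N (left out, the last holds). Time passes only in rows, so rows that repeat a pose let the fingers close. It gives the time, the measured TCP pose, the force, the opening and the grip force at its end, in the units of the state.
- env.sense(): the state, without advancing time (a new reading comes with each control period).
- eyes.grab_frame(name): name is "scene" or "top" or "wrist"; returns the picture (480x640x3 uint8, red, green, blue); there is no depth.
- eyes.camera_model(name): a dict with "fov_y" (degrees; the focal length in pixels is half the picture's height over the tangent of half this angle, whatever the lens; pixels are square), "cx", "cy" (the principal point, pixels), "origin" and "rotation" of the camera in the world. Camera axes: x right, y down, z forward; pixel columns grow to the right and rows downward; lengths in m; the calibration is good to about 2 mm. A picture is of the moment at which its call begins: read the wrist's pose just before it. camera_model takes no time and is no camera call; for the wrist camera it gives the pose at the moment of the call.
- job.finish_job(): hands the job in; it is judged then, once.
The state is a dict: "clock": time; "joint_pos": joint angles; "joint_vel": joint speeds; "joint_efforts": joint torques, N m; "position": TCP position; "ee_rot": TCP orientation; "force": force on the tool from outside, world axes, zero at the start; "torque": the same for the moment, N m; "finger_gap": finger opening in m; "grip_force": force on a finger pad.
Only numpy, scipy, OpenCV 4.12 (cv2) and the standard library are available. Lean on these libraries where they do the work, as an engineer would, in place of code of your own. Each camera call takes 0.05 s, during which the arm holds its last target. There are 200 camera calls.

## Working session

There is one attempt and no reset: what is moved stays moved. The work goes in short steps, Python scripts to look and compute and a shell command to move; the robot and the scene stay as the last step left them, time stands still between calls to the robot, and variables do not carry over. Pictures are saved under pics/ and viewed, at most 10 in all, crops included, and the job is handed in when it is done.

```bash
mkdir -p pics; ls; python3 - <<'E'
from cell import env, eyes
import cv2
for n in("scene","top"):
    im=eyes.grab_frame(n); cv2.imwrite(f"pics/{n}0.png",im[:,:,::-1]); print(n,eyes.camera_model(n))
print(env.sense())
E
```

```text
pics
scene {'fov_y': 54.77172009055194, 'cx': 318.34225338538045, 'cy': 233.94512981435983, 'origin': array([0.02017903, 0.80914241, 0.72481659]), 'rotation': array([-2.13593647, -0.00429059, -2.65868461])}
top {'fov_y': 43.616869986590004, 'cx': 307.0025241259771, 'cy': 248.44912649729167, 'origin': array([ 0.42137567, -0.0107043 ,  1.34609345]), 'rotation': array([-3.10367298, -0.02037746, -1.58754418])}
{'clock': 0.1, 'joint_pos': array([ 1.01981601,  0.33383298,  0.03988232,  1.46616714, -0.0133685 ,
        1.34327647, -0.05853856]), 'joint_vel': array([-8.72144967e-05, -2.04949151e-03, -6.80120521e-04, -3.89332416e-03,
       -7.97696996e-04, -7.32750186e-04, -3.03126385e-04]), 'joint_efforts': array([ 4.83298179e-03, -6.57806826e+01,  1.34006381e+00, -4.04712081e+01,
       -5.98103763e-02,  4.08659235e-02,  1.16812980e-04]), 'position': array([ 0.28355318, -0.58443722,  0.22176071]), 'ee_rot': array([-3.14017989e+00,  1.28218403e-04,  4.51725059e-01]), 'force': array([1.15726261, 1.0419657 , 0.0682677 ]), 'torque': array([ 0.01194446, -0.02652146,  0.02055393]), 'grip_force': 0.0, 'finger_gap': 0.086884404361025}
```

View pics/scene0.png

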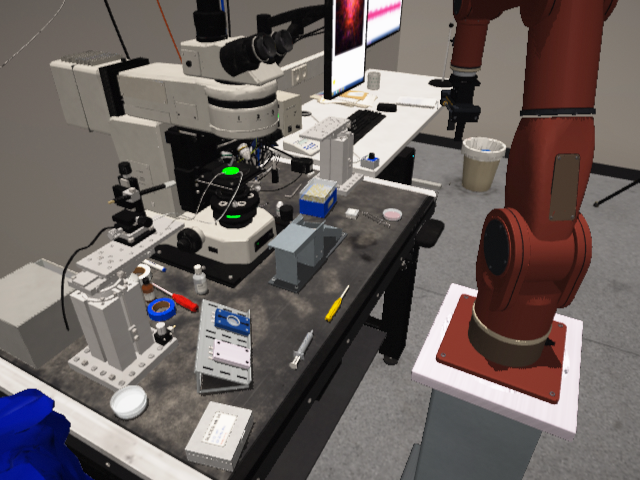

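View pics/top0.png

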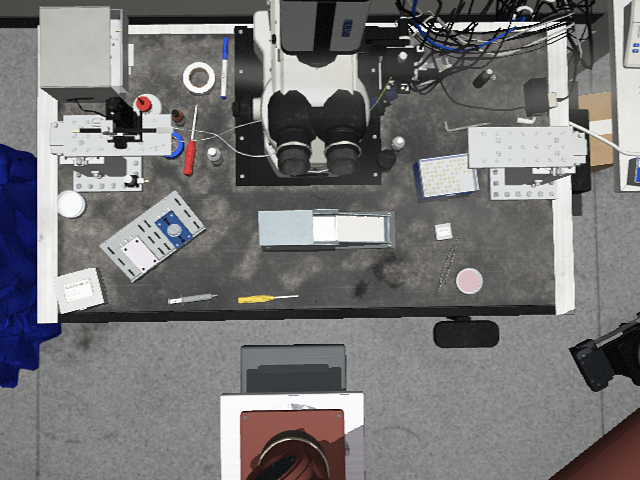

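The scene view shows the rack on the left with the blue plate in its right bay (scene ~233,320; top ~173,229). The chute is in the centre (top: shelf 259–313 × 210–248, ramp to 395). Next I'll enlarge the important regions and measure.

```bash
cat > h.py <<'E'
import numpy as np, cv2
from scipy.spatial.transform import Rotation as R
from cell import env, eyes
def ray(m,uv):
    f=240/np.tan(np.radians(m["fov_y"])/2)
    d=np.array([(uv[0]-m["cx"])/f,(uv[1]-m["cy"])/f,1.])
    d=R.from_euler("xyz",m["rotation"]).apply(d)
    return np.array(m["origin"]),d/np.linalg.norm(d)
def onz(m,uv,z):
    o,d=ray(m,uv); return o+d*(z-o[2])/d[2]
def tri(ms,uvs):
    A=np.zeros((3,3));b=np.zeros(3);rs=[ray(m,u) for m,u in zip(ms,uvs)]
    for o,d in rs:
        P=np.eye(3)-np.outer(d,d);A+=P;b+=P@o
    p=np.linalg.solve(A,b);return p,[np.linalg.norm(np.cross(p-o,d)) for o,d in rs]
def blue(im):
    h=cv2.cvtColor(im,cv2.COLOR_RGB2HSV);return cv2.inRange(h,(100,110,50),(118,255,255))
def rgb(p): return cv2.imread(p)[:,:,::-1].copy()
E
python3 - <<'E'
from h import *
s=rgb("pics/scene0.png");t=rgb("pics/top0.png")
def crop(im,x,y,w,h,W,H): return cv2.resize(im[y:y+h,x:x+w],(W,H),interpolation=cv2.INTER_CUBIC)
a=crop(s,190,290,80,60,400,300);b=crop(t,95,180,120,90,400,300);c=crop(s,260,205,100,75,400,300);d=crop(t,250,190,160,120,400,300)
cv2.imwrite("pics/crops.png",np.vstack([np.hstack([a,b]),np.hstack([c,d])])[:,:,::-1])
ms=eyes.camera_model("scene");mt=eyes.camera_model("top");q=[]
for im,(x,y,w,h) in((s,(190,290,80,60)),(t,(95,180,120,90))):
    m=blue(im);k=np.zeros_like(m);k[y:y+h,x:x+w]=255;m&=k
    c=max(cv2.findContours(m,0,2)[0],key=cv2.contourArea);r=cv2.minAreaRect(c);print(r);q.append(r[0])
    print(cv2.approxPolyDP(cv2.convexHull(c),3,True)[:,0].tolist())
print(tri([ms,mt],q))
for uv in[(259,212),(259,247),(313,211),(313,247)]:print(onz(mt,uv,.12))
E
```

```text
((232.29757690429688, 321.49560546875), (38.56499481201172, 17.897565841674805), 16.50436019897461)
[[216, 310], [249, 319], [249, 333], [216, 326]]
((173.6134796142578, 229.0584259033203), (34.659759521484375, 20.715410232543945), 50.44033432006836)
[[170, 211], [191, 234], [178, 247], [155, 222]]
(array([0.51615863, 0.24942652, 0.04515913]), [np.float64(0.0008606796924923232), np.float64(0.0008606796924921314)])
[0.54371845 0.06057376 0.12      ]
[0.47200479 0.0615576  0.12      ]
[ 0.54414632 -0.0500597   0.12      ]
[ 0.47024724 -0.0487939   0.12      ]
```

View pics/crops.png

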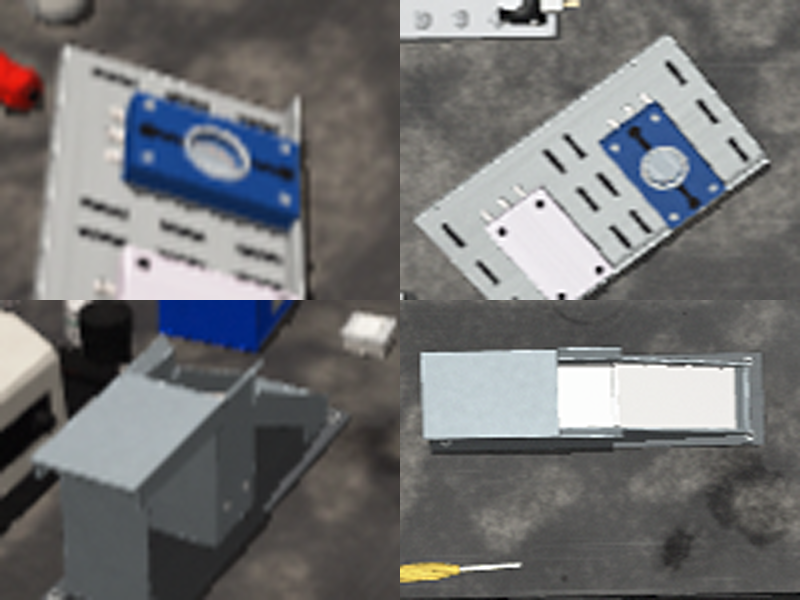

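The crops show the plate well up with its ring at scene (233.6,320.4) and top (173.9,229.8). The cover is in the left bay. The shelf is clear, spanning top px 258–313 × 211–245.

```bash
python3 - <<'E'
from h import *
t=rgb("pics/top0.png");s=rgb("pics/scene0.png")
ms=eyes.camera_model("scene");mt=eyes.camera_model("top")
print("well",tri([ms,mt],[(233.6,320.4),(173.9,229.8)]))
a=onz(mt,(95+15/3.333,180+220/3.333),.07);b=onz(mt,(95+268/3.333,180+37/3.333),.07)
print("back edge",a,b,"len",np.linalg.norm(a-b),"rack x yaw deg",np.degrees(np.arctan2(*(a-b)[1::-1]))-90)
# shelf
h=cv2.cvtColor(t,cv2.COLOR_RGB2HSV);print("hsv shelf",h[228,280],h[228,300],h[228,325],h[255,280])
seed=t.copy();m=np.zeros((482,642),np.uint8)
cv2.floodFill(seed,m,(285,228),(255,0,0),(6,)*3,(6,)*3,4|(255<<8)|cv2.FLOODFILL_MASK_ONLY|cv2.FLOODFILL_FIXED_RANGE*0)
m=m[1:-1,1:-1];c=max(cv2.findContours(m,0,2)[0],key=cv2.contourArea);print(cv2.boundingRect(c),cv2.contourArea(c))
ys=[];
for x in range(262,310,4):
    col=np.where(m[:,x])[0];ys.append((x,col.min()-.5,col.max()+.5))
ys=np.array(ys)
for k in(1,2):
    p=np.polyfit(ys[:,0],ys[:,k],1);A=onz(mt,(260,np.polyval(p,260)),.12);B=onz(mt,(312,np.polyval(p,312)),.12)
    print("side",A,B,"yaw",np.degrees(np.arctan2(*(B-A)[1::-1])))
xs=[(np.where(m[y])[0].min()-.5,np.where(m[y])[0].max()+.5) for y in range(215,243,4)];x0,x1=np.median(xs,axis=0)
print(x0,x1,onz(mt,(x0,228),.12),onz(mt,(x1,228),.12))
for sc in((235,58),(248,50),(285,38)):
    for tp in((293,168),(343,168)):print("eye",sc,tp,tri([ms,mt],[sc,tp]))
E
```

```text
well (array([0.51399114, 0.24801418, 0.04808284]), [np.float64(0.001261871621177574), np.float64(0.001261871621177526)])
back edge [0.48153631 0.40128759 0.07      ] [0.59592216 0.24045876 0.07      ] len 0.19735762978359223 rack x yaw deg 35.42147467820098
hsv shelf [ 98  20 209] [ 97  21 210] [ 60   1 253] [60  3 91]
(259, 211, 54, 34) 1689.5
side [0.54509215 0.05851    0.12      ] [ 0.54605052 -0.04803974  0.12      ] yaw -89.48465879664451
side [0.47686864 0.05945025 0.12      ] [ 0.47602269 -0.04684468  0.12      ] yaw -90.45598373479865
259.5 312.5 [0.51088008 0.06000291 0.12      ] [ 0.50922319 -0.04843637  0.12      ]
eye (235, 58) (293, 168) (array([0.5910554 , 0.00829248, 0.52076625]), [np.float64(0.03255853375572509), np.float64(0.03255853375572511)])
eye (235, 58) (343, 168) (array([ 0.60889311, -0.04966072,  0.50902467]), [np.float64(0.05343665222996092), np.float64(0.053436652229960704)])
eye (248, 50) (293, 168) (array([0.57836944, 0.0007641 , 0.53708929]), [np.float64(0.02028467393293491), np.float64(0.02028467393293509)])
eye (248, 50) (343, 168) (array([ 0.59570434, -0.05701332,  0.52549362]), [np.float64(0.03998594592302758), np.float64(0.03998594592302755)])
eye (285, 38) (293, 168) (array([ 0.54355419, -0.01786512,  0.56418579]), [np.float64(0.014784250944139416), np.float64(0.014784250944139422)])
eye (285, 38) (343, 168) (array([ 0.55964831, -0.07615509,  0.55203471]), [np.float64(0.0021010296578911074), np.float64(0.002101029657891075)])
```

```bash
cat >> h.py <<'E'
def shift(*ts):
    """world targets (x,y,z,yaw_deg) -> tool-axis shift and roll from the present pose"""
    s=env.sense();r=R.from_euler("xyz",s["ee_rot"]);y0=s["ee_rot"][2];print("t",s["clock"],s["position"].round(4),s["ee_rot"].round(3),s["joint_pos"].round(2))
    for t in ts:
        d=r.inv().apply(np.array(t[:3])-s["position"]);w=(np.radians(t[3])-y0+np.pi)%(2*np.pi)-np.pi
        print(t,d.round(4),"roll",round(-w,3))
E
python3 - <<'E'
from h import *
shift((.42,-.25,.2,30),(.46,0,.2,33),(.516,.249,.17,35.4))
E
```

```text
t 0.1 [ 0.2836 -0.5844  0.2218] [-3.14   0.     0.452] [ 1.02  0.33  0.04  1.47 -0.01  1.34 -0.06]
(0.42, -0.25, 0.2, 30) [ 0.2688 -0.2413  0.0221] roll -0.072
(0.46, 0, 0.2, 33) [ 0.4139 -0.4488  0.0223] roll -0.124
(0.516, 0.249, 0.17, 35.4) [ 0.5729 -0.6483  0.0526] roll -0.166
```

```bash
python3 -m handwheel '[[0.08,0.02,-0.018,0.002,-0.01],[0.08,0.06,-0.054,0.005,-0.02],[0.08,0.10,-0.09,0.01,-0.03],[0.08,0.14,-0.126,0.015,-0.04],[0.08,0.18,-0.162,0.02,-0.05],[0.08,0.22,-0.198,0.022,-0.06],[0.08,0.262,-0.237,0.022,-0.07],[0.08,0.29,-0.275,0.022,-0.08],[0.08,0.32,-0.318,0.022,-0.09],[0.08,0.35,-0.36,0.022,-0.1],[0.08,0.382,-0.404,0.022,-0.11],[0.08,0.414,-0.449,0.022,-0.124]]'; python3 - <<'E'
from h import *
shift((.516,.249,.17,35.4))
E
```

```text
clock: 1.6
position: [0.4601, 0.0015, 0.2005]
ee_rot: [3.141, 0.0, 0.576]
force: [1.0, -1.1, -0.0]
finger_gap: 0.0799
grip_force: 0.0
t 1.6 [0.4601 0.0015 0.2005] [3.141 0.    0.576] [ 0.41 -0.02 -0.5   1.91 -0.01  1.24 -1.08]
(0.516, 0.249, 0.17, 35.4) [ 0.1816 -0.1771  0.0305] roll -0.042
```

```bash
python3 -m handwheel '[[0.08,0.03,-0.03,0.005,-0.01],[0.08,0.067,-0.066,0.01,-0.02],[0.08,0.105,-0.103,0.018,-0.03],[0.08,0.143,-0.14,0.025,-0.04],[0.08,0.17,-0.166,0.03,-0.042],[0.08,0.1816,-0.177,0.0305,-0.042],[0.08,0.1816,-0.177,0.0305,-0.042]]'; python3 - <<'E'
from h import *
m=eyes.camera_model("wrist");im=eyes.grab_frame("wrist");cv2.imwrite("pics/w1.png",im[:,:,::-1])
print(m,env.sense()["joint_pos"].round(2))
E
```

```text
clock: 2.48
position: [0.5159, 0.2476, 0.1698]
ee_rot: [-3.141, 0.001, 0.619]
force: [0.4, -0.9, -0.3]
finger_gap: 0.0799
grip_force: 0.0
{'fov_y': 61.41124147138213, 'cx': 318.95589765770245, 'cy': 248.1292471027988, 'origin': array([0.57418314, 0.29045291, 0.33174855]), 'rotation': array([ 2.87053984e+00,  7.94952420e-05, -9.51425998e-01])} [ 0.06  0.28 -0.69  1.7   0.19  1.23 -1.63]
```

View pics/w1.png

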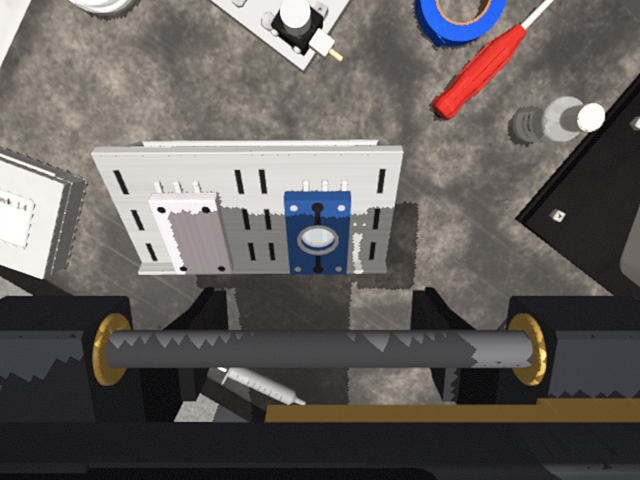

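The wrist view shows the ring at (318,238), plate edges at columns 285–351 at the low end, and the rack back edge from about (93,150) to (403,149), which is square to the tool.

```bash
python3 - <<'E'
from h import *
m={'fov_y': 61.41124147138213, 'cx': 318.95589765770245, 'cy': 248.1292471027988, 'origin': [0.57418314, 0.29045291, 0.33174855], 'rotation': [ 2.87053984e+00,  7.94952420e-05, -9.51425998e-01]}
im=rgb("pics/w1.png");b=blue(im);b[:180]=0;b[285:]=0;b[:,:270]=0;b[:,370:]=0
c=max(cv2.findContours(b,0,2)[0],key=cv2.contourArea);print(cv2.boundingRect(c),cv2.approxPolyDP(cv2.convexHull(c),4,True)[:,0].tolist())
for p in(93,150),(403,149):print(onz(m,p,.07))
a,bb=onz(m,(93,150),.07),onz(m,(403,149),.07);print("len",np.linalg.norm(a-bb),"rackx yaw",np.degrees(np.arctan2(*(a-bb)[1::-1]))-90)
w=onz(m,(318,238),.048);print("well",w)
n=R.from_euler("xyz",[0,-30,35.7],degrees=True).apply([0,0,1]);print("mid",w-.005*n)
mt=eyes.camera_model("top");print("tri top+wrist",tri([m,mt],[(318,238),(173.9,229.8)]))
E
```

```text
(284, 191, 67, 83) [[348, 191], [345, 273], [290, 273], [285, 192]]
[0.48455919 0.40134749 0.07      ]
[0.59837325 0.2427662  0.07      ]
len 0.19519647890682176 rackx yaw 35.66706542745183
well [0.51575926 0.2496764  0.048     ]
mid [0.51778946 0.25113526 0.04366987]
tri top+wrist (array([0.51523441, 0.24928304, 0.04536219]), [np.float64(2.3145574585329717e-05), np.float64(2.3145574585026666e-05)])
```

```bash
python3 - <<'E'
from h import *
shift((.517,.2505,.0425,35.6))
E
```

```text
t 2.525 [0.5161 0.2463 0.1699] [3.141e+00 1.000e-03 6.170e-01] [ 0.06  0.28 -0.69  1.7   0.19  1.23 -1.63]
(0.517, 0.2505, 0.0425, 35.6) [ 0.0032 -0.0029  0.1274] roll -0.004
```

```bash
python3 -m handwheel '[[0.08,0.001,-0.001,0.02,0],[0.08,0.002,-0.0015,0.05,0],[0.08,0.002,-0.002,0.075,0],[0.08,0.002,-0.002,0.09,0],[0.08,0.002,-0.002,0.095,0],[0.08,0.002,-0.002,0.095,0],[0.08,0.002,-0.002,0.095,0]]'; python3 - <<'E'
from h import *
for i in range(3): shift((.517,.2505,.0425,35.6)); 
m=eyes.camera_model("wrist");im=eyes.grab_frame("wrist");cv2.imwrite("pics/w2.png",im[:,:,::-1]);print(m)
shift((.517,.2505,.0425,35.6))
E
```

```text
clock: 3.4
position: [0.5172, 0.2503, 0.076]
ee_rot: [3.141, -0.001, 0.618]
force: [-0.4, 0.2, 0.8]
finger_gap: 0.08
grip_force: 0.0
t 3.4 [0.5172 0.2503 0.076 ] [ 3.141e+00 -1.000e-03  6.180e-01] [ 0.03  0.38 -0.67  1.79  0.27  1.06 -1.69]
(0.517, 0.2505, 0.0425, 35.6) [-0.0001 -0.0003  0.0335] roll -0.004
t 3.4 [0.5172 0.2503 0.076 ] [ 3.141e+00 -1.000e-03  6.180e-01] [ 0.03  0.38 -0.67  1.79  0.27  1.06 -1.69]
(0.517, 0.2505, 0.0425, 35.6) [-0.0001 -0.0003  0.0335] roll -0.004
t 3.4 [0.5172 0.2503 0.076 ] [ 3.141e+00 -1.000e-03  6.180e-01] [ 0.03  0.38 -0.67  1.79  0.27  1.06 -1.69]
(0.517, 0.2505, 0.0425, 35.6) [-0.0001 -0.0003  0.0335] roll -0.004
{'fov_y': 61.41124147138213, 'cx': 318.95589765770245, 'cy': 248.1292471027988, 'origin': array([0.57515175, 0.29302045, 0.23806807]), 'rotation': array([ 2.87263176e+00, -8.34717180e-04, -9.52770652e-01])}
t 3.45 [0.5171 0.2503 0.0759] [ 3.141e+00 -1.000e-03  6.180e-01] [ 0.03  0.38 -0.67  1.79  0.27  1.06 -1.69]
(0.517, 0.2505, 0.0425, 35.6) [-0.     -0.0003  0.0334] roll -0.004
```

View pics/w2.png

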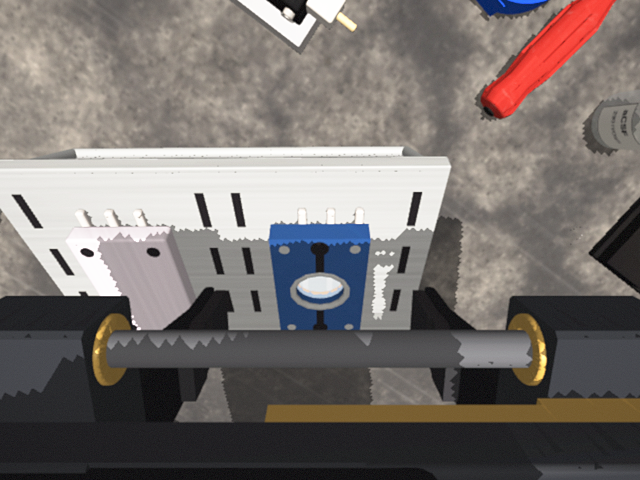

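The close view shows the ring at (320,290), centred between the fingers (about 205 and 437). I'm descending, then closing.

```bash
python3 - <<'E'
from h import *
m={'fov_y': 61.41124147138213, 'cx': 318.95589765770245, 'cy': 248.1292471027988,'origin':[0.57515175, 0.29302045, 0.23806807], 'rotation':[ 2.87263176e+00, -8.34717180e-04, -9.52770652e-01]}
for z in(.045,.048):print(onz(m,(320,290.5),z))
E
python3 -m handwheel '[[0.08,0,0,0.015,0],[0.08,0,0,0.026,0],[0.08,0,0,0.031,0],[0.08,0,0,0.0335,0],[0.08,0,0,0.0335,0],[0.08,0,0,0.0335,0]]'
```

```text
[0.51390019 0.24862323 0.045     ]
[0.51485195 0.2493131  0.048     ]
clock: 4.2
position: [0.5168, 0.2502, 0.0419]
ee_rot: [3.142, -0.001, 0.618]
force: [-0.1, -0.2, -0.3]
finger_gap: 0.0799
grip_force: 0.0
```

No contact, and the position agrees within a millimetre or two, so I'll grip and lift.

```bash
python3 -m handwheel '[[0.05,0,0,0,0],[0.042,0,0,0,0],[0.036,0,0,0,0],[0.036,0,0,0,0],[0.036,0,0,0,0],[0.036,0,0,0,0]]' 20; python3 -m handwheel '[[0.036,0,0,-0.008,0],[0.036,0,0,-0.02,0],[0.036,0,0,-0.04,0],[0.036,0,0,-0.065,0],[0.036,0,0,-0.095,0],[0.036,0,0,-0.12,0],[0.036,0,0,-0.133,0],[0.036,0,0,-0.133,0],[0.036,0,0,-0.133,0]]'; python3 - <<'E'
from h import *
im=eyes.grab_frame("wrist");s=eyes.grab_frame("scene")
cv2.imwrite("pics/lift.png",np.hstack([cv2.resize(im[200:440,200:440],(400,400)),cv2.resize(s[230:350,180:300],(400,400),interpolation=2)])[:,:,::-1])
shift((.46,.13,.18,60),(.511,.006,.175,90),(.511,.006,.175,-90))
E
```

```text
clock: 4.95
position: [0.5166, 0.25, 0.0416]
ee_rot: [3.142, -0.0, 0.618]
force: [-0.2, 0.4, 0.4]
finger_gap: 0.0446
grip_force: 20.0
clock: 6.08
position: [0.5162, 0.2497, 0.1737]
ee_rot: [-3.141, 0.001, 0.618]
force: [-0.0, 0.2, -0.8]
finger_gap: 0.0445
grip_force: 20.0
t 6.175 [0.5161 0.2497 0.1735] [-3.141e+00  2.000e-03  6.180e-01] [ 0.06  0.29 -0.7   1.69  0.19  1.24 -1.63]
(0.46, 0.13, 0.18, 60) [-0.1151  0.0651 -0.0063] roll -0.429
(0.511, 0.006, 0.175, 90) [-0.1454  0.1957 -0.0013] roll -0.953
(0.511, 0.006, 0.175, -90) [-0.1454  0.1957 -0.0013] roll 2.189
```

View pics/lift.png

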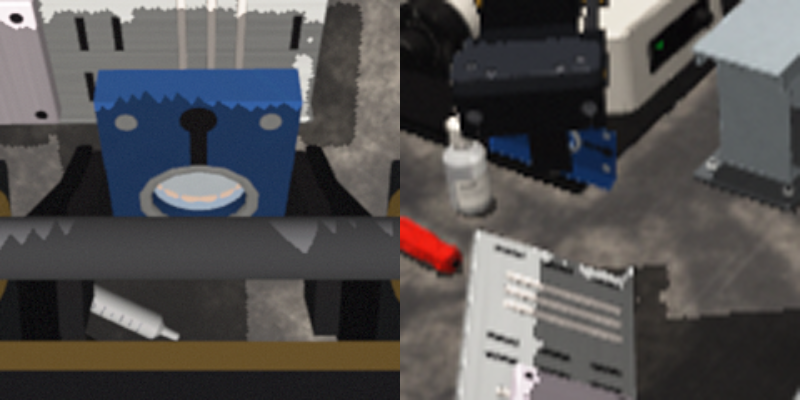

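```bash
python3 - <<'E'
from h import *
shift((.46,.13,.18,62),(.465,.02,.18,90))
E
python3 -m handwheel '[[0.036,-0.02,0.01,-0.002,-0.06],[0.036,-0.055,0.03,-0.004,-0.16],[0.036,-0.09,0.05,-0.006,-0.28],[0.036,-0.115,0.07,-0.006,-0.4],[0.036,-0.13,0.095,-0.006,-0.54],[0.036,-0.145,0.12,-0.006,-0.68],[0.036,-0.16,0.142,-0.006,-0.81],[0.036,-0.172,0.153,-0.006,-0.9],[0.036,-0.175,0.1575,-0.006,-0.953],[0.036,-0.175,0.1575,-0.006,-0.953],[0.036,-0.175,0.1575,-0.006,-0.953]]'; python3 - <<'E'
from h import *
s=eyes.grab_frame("scene");t=eyes.grab_frame("top")
cv2.imwrite("pics/near.png",np.hstack([cv2.resize(s[0:300,130:430],(400,400),interpolation=2),cv2.resize(t[100:300,200:400],(400,400),interpolation=2)])[:,:,::-1])
shift((.511,.006,.18,90))
E
```

```text
t 6.175 [0.5161 0.2497 0.1735] [-3.141e+00  2.000e-03  6.180e-01] [ 0.06  0.29 -0.7   1.69  0.19  1.24 -1.63]
(0.46, 0.13, 0.18, 62) [-0.1151  0.0651 -0.0063] roll -0.464
(0.465, 0.02, 0.18, 90) [-0.1748  0.1577 -0.0063] roll -0.953
clock: 7.55
position: [0.465, 0.0207, 0.1803]
ee_rot: [-3.141, -0.0, 1.57]
force: [-1.0, 0.1, -0.6]
finger_gap: 0.0447
grip_force: 20.0
t 7.65 [0.4651 0.0208 0.1804] [-3.141 -0.     1.571] [ 0.47  0.02 -0.61  1.93  0.01  1.2  -0.14]
(0.511, 0.006, 0.18, 90) [-0.0148  0.0459  0.0004] roll 0.0
```

View pics/near.png

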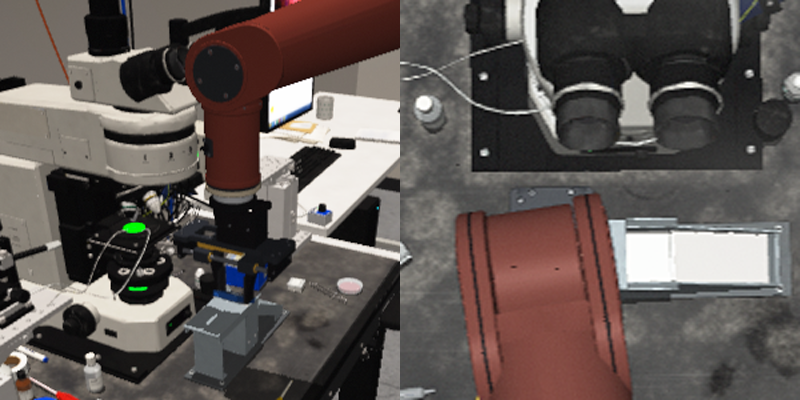

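The plate is held above the rear of the shelf. The arm's wrist joint (top rows ≥195) comes near the eyepieces (top rows ≤175), so I'll check that clearance before moving in x.

```bash
python3 - <<'E'
from h import *
ms=eyes.camera_model("scene");mt=eyes.camera_model("top")
def proj(m,p):
    f=240/np.tan(np.radians(m["fov_y"])/2);q=R.from_euler("xyz",m["rotation"]).inv().apply(p-np.array(m["origin"]));return m["cx"]+f*q[0]/q[2],m["cy"]+f*q[1]/q[2]
a=rgb("pics/scene0.png");b=eyes.grab_frame("scene");cv2.imwrite("pics/scene_now.png",b[:,:,::-1])
def mk(im,x,y,w,h,k,sets):
    o=cv2.resize(im[y:y+h,x:x+w],None,fx=k,fy=k,interpolation=2)
    for uv,col in sets:
        for z in(.4,.45,.5,.55,.6):
            u,v=proj(ms,onz(mt,uv,z));c=(int((u-x)*k),int((v-y)*k));cv2.circle(o,c,2,col,-1)
            cv2.putText(o,str(int(z*100)),(c[0]+3,c[1]),0,.35,col,1)
    return o
o1=mk(a,200,10,130,195//2+20,3,[((293,174),(255,0,0)),((343,174),(0,255,0))])
o2=mk(b,200,10,130,195//2+20,3,[((234,197),(255,255,0)),((293,174),(255,0,0))])
cv2.imwrite("pics/clr.png",np.hstack([o1,o2])[:,:,::-1])
for z in(.5,.55,.6):print(z,onz(mt,(293,174),z),onz(mt,(260,195),z))
E
```

```text
0.5 [ 0.55913282 -0.01039566  0.5       ] [0.52989713 0.03673956 0.5       ]
0.55 [ 0.55099205 -0.0104139   0.55      ] [0.52348404 0.03393586 0.55      ]
0.6 [ 0.54285127 -0.01043214  0.6       ] [0.51707095 0.03113216 0.6       ]
```

View pics/clr.png

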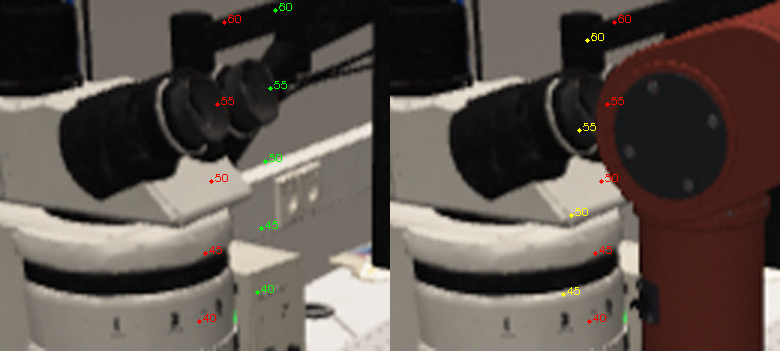

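```bash
python3 - <<'E'
from h import *
ms=eyes.camera_model("scene");mt=eyes.camera_model("top")
for uv,n in(((291.7,55),"disk c"),((291.7,32),"top rim"),((270,52),"left rim"),((291.7,77),"bottom disk")):
    o,d=ray(ms,uv)
    for y in(.07,.085):print(n,(o+d*(y-o[1])/d[1]).round(3))
for uv in((228,230),(310,230)):print(onz(mt,uv,.53))
# eyecup left: lowest visible rim point scene (200+205/3,10+155/3)
for s,t in(((200+205/3,10+157/3),(293,172)),((200+222/3,10+125/3),(293,175)),((200+212/3,10+112/3),(293,168))):print(tri([ms,mt],[s,t]))
E
```

```text
disk c [0.46  0.07  0.554]
disk c [0.451 0.085 0.557]
top rim [0.459 0.07  0.591]
top rim [0.45  0.085 0.594]
left rim [0.505 0.07  0.554]
left rim [0.495 0.085 0.558]
bottom disk [0.461 0.07  0.516]
bottom disk [0.452 0.085 0.52 ]
[0.47887882 0.07916578 0.53      ]
[ 0.47716713 -0.03236219  0.53      ]
(array([ 0.56074635, -0.00961522,  0.51573132]), [np.float64(0.0015916729753406528), np.float64(0.0015916729753408985)])
(array([ 0.55050551, -0.01109898,  0.5372425 ]), [np.float64(0.0013826586982034822), np.float64(0.0013826586982037259)])
(array([ 0.55848861, -0.01142319,  0.54466506]), [np.float64(0.001701881981539586), np.float64(0.0017018819815395843)])
```

The eyepieces (x≈.55, z≈.52–.56, y −.03…+.01) leave only a few millimetres beside the wrist joint when it is high over the shelf. So I'll press the plate flat at the shelf's rear end (y≈.085), where the wrist is clear, and then slide it in low.

```bash
python3 -m handwheel '[[0.036,0.03,0,0,0],[0.036,0.055,0.005,0,0],[0.036,0.066,0.02,0,0],[0.036,0.066,0.036,0.01,0],[0.036,0.066,0.044,0.022,0],[0.036,0.066,0.044,0.03,0],[0.036,0.066,0.044,0.03,0],[0.036,0.066,0.044,0.03,0]]'; python3 - <<'E'
from h import *
m=eyes.camera_model("wrist");im=eyes.grab_frame("wrist");cv2.imwrite("pics/w3.png",im[:,:,::-1])
shift((.508,.085,.15,90),(.508,.085,.123,90))
E
```

```text
clock: 8.7
position: [0.509, 0.0863, 0.1509]
ee_rot: [3.141, 0.0, 1.571]
force: [-0.3, -1.0, -1.4]
finger_gap: 0.0445
grip_force: 20.0
t 8.75 [0.5092 0.0863 0.151 ] [3.141 0.    1.571] [ 0.36  0.17 -0.67  1.85  0.12  1.16 -0.35]
(0.508, 0.085, 0.15, 90) [-0.0013 -0.0012  0.001 ] roll -0.0
(0.508, 0.085, 0.123, 90) [-0.0013 -0.0012  0.028 ] roll -0.0
```

```bash
python3 -m handwheel '[[0.036,0,0,0.002,0],[0.036,0,0,0.005,0],[0.036,0,0,0.008,0],[0.036,0,0,0.011,0],[0.036,0,0,0.014,0],[0.036,0,0,0.017,0],[0.036,0,0,0.02,0],[0.036,0,0,0.023,0],[0.036,0,0,0.0255,0],[0.036,0,0,0.0255,0]]' 6; python3 - <<'E'
from h import *
s=eyes.grab_frame("scene");t=eyes.grab_frame("wrist")
cv2.imwrite("pics/press.png",np.hstack([cv2.resize(s[200:300,240:340],(400,400),interpolation=2),cv2.resize(t[100:440,150:490],(400,400))])[:,:,::-1])
E
```

```text
clock: 10.0
position: [0.509, 0.0861, 0.1248]
ee_rot: [-3.141, 0.0, 1.571]
force: [-0.3, 0.3, -0.7]
finger_gap: 0.0451
grip_force: 6.0
```

View pics/press.png

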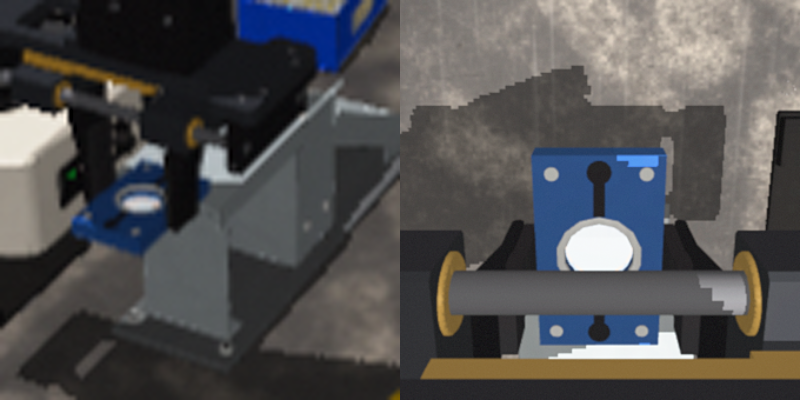

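The plate is rotated nearly flat and its front half is over the shelf. I'll lower 1.5 mm more and slide in.

```bash
python3 -m handwheel '[[0.036,0,0,0.001,0],[0.036,-0.003,0,0.0015,0],[0.036,-0.01,0,0.0015,0],[0.036,-0.019,0,0.0015,0],[0.036,-0.028,0,0.0015,0],[0.036,-0.037,0,0.0015,0],[0.036,-0.046,0,0.0015,0],[0.036,-0.055,0,0.0015,0],[0.036,-0.064,0,0.0015,0],[0.036,-0.073,0,0.0015,0],[0.036,-0.078,0,0.0015,0],[0.036,-0.078,0,0.0015,0]]'
```

```text
clock: 11.6
position: [0.5092, 0.0077, 0.1235]
ee_rot: [-3.142, 0.0, 1.57]
force: [-0.5, -0.6, 1.1]
finger_gap: 0.0446
grip_force: 6.0
```

```bash
python3 -m handwheel '[[0.036,0,0,0.0007,0],[0.036,0,0,0.0007,0],[0.048,0,0,0.0007,0],[0.056,0,0,0.0007,0],[0.064,0,0,0.0007,0],[0.064,0,0,0.0007,0],[0.064,0,0,0,0],[0.064,0.003,0,0,0]]'; python3 - <<'E'
from h import *
m=eyes.camera_model("wrist");im=eyes.grab_frame("wrist");cv2.imwrite("pics/w4.png",im[:,:,::-1])
b=blue(im);c=max(cv2.findContours(b[150:].copy(),0,2,offset=(0,150))[0],key=cv2.contourArea);print(cv2.boundingRect(c))
P=cv2.approxPolyDP(cv2.convexHull(c),4,True)[:,0]
for p in P:print(p,onz(m,p,.13).round(4))
shift((.509,.085,.124,90))
E
```

```text
clock: 12.6
position: [0.5093, 0.0112, 0.1236]
ee_rot: [3.141, 0.0, 1.57]
force: [0.6, -0.7, -0.5]
finger_gap: 0.0638
grip_force: 0.0
(263, 232, 113, 98)
[371 232] [0.5284 0.0482 0.13  ]
[371 329] [0.5299 0.0061 0.13  ]
[266 328] [0.4855 0.0066 0.13  ]
[266 232] [0.4869 0.0482 0.13  ]
t 12.65 [0.5092 0.0119 0.1236] [ 3.142 -0.     1.571] [ 0.46  0.18 -0.62  1.9   0.12  1.1  -0.21]
(0.509, 0.085, 0.124, 90) [ 0.0731 -0.0002 -0.0004] roll 0.0
```

View pics/w4.png

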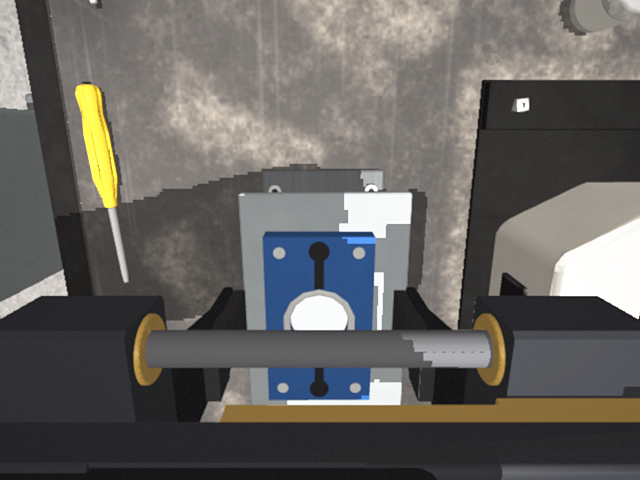

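The plate lies flat with the well up: rear end at row 232 (y≈.048), centred about column 319, within 3 mm of the shelf's middle. Next I'll back off low along the shelf and close the fingers.

```bash
python3 -m handwheel '[[0.064,0.006,0,0,0],[0.064,0.02,0,0,0],[0.064,0.036,0,0,0],[0.064,0.052,0,0,0],[0.064,0.066,0,0,0],[0.064,0.071,0,0,0],[0.03,0.071,0.001,0,0],[0.008,0.071,0.001,0,0],[0.008,0.071,0.001,0,0],[0.008,0.071,0.001,0,0]]'; python3 - <<'E'
from h import *
m=eyes.camera_model("wrist");im=eyes.grab_frame("wrist")
b=blue(im);b[:, :200]=0;b[:,450:]=0;b[:200]=0
for c in sorted(cv2.findContours(b,0,2)[0],key=cv2.contourArea)[-2:]:print(cv2.boundingRect(c),onz(m,(319,cv2.boundingRect(c)[1]),.13).round(4))
shift((.509,.06,.1245,90),(.509,-.095,.1245,90))
E
```

```text
clock: 13.9
position: [0.5102, 0.0819, 0.1236]
ee_rot: [-3.142, 0.0, 1.57]
force: [-0.1, -0.5, 0.6]
finger_gap: 0.0318
grip_force: 0.0
(267, 379, 101, 26) [0.5088 0.0527 0.13  ]
t 13.95 [0.5102 0.082  0.1236] [-3.142  0.     1.57 ] [ 0.36  0.2  -0.66  1.88  0.14  1.1  -0.36]
(0.509, 0.06, 0.1245, 90) [-0.022  -0.0012 -0.0009] roll -0.0
(0.509, -0.095, 0.1245, 90) [-0.177  -0.0011 -0.0009] roll -0.0
```

```bash
python3 -m handwheel '[[0.008,-0.006,0,0,0],[0.008,-0.012,0,0,0],[0.008,-0.016,0,0,0],[0.008,-0.020,0,0,0],[0.008,-0.024,0,0,0],[0.008,-0.028,0,0,0],[0.008,-0.032,0,0,0],[0.008,-0.036,0,0,0],[0.008,-0.040,0,0,0],[0.008,-0.044,0,0,0],[0.008,-0.048,0,0,0],[0.008,-0.052,0,0,0]]'; python3 -m handwheel '[[0.008,-0.004,0,0,0],[0.008,-0.008,0,0,0],[0.008,-0.012,0,0,0],[0.008,-0.016,0,0,0],[0.008,-0.020,0,0,0],[0.008,-0.024,0,0,0]]'; python3 - <<'E'
from h import *
m=eyes.camera_model("wrist");im=eyes.grab_frame("wrist");t=eyes.grab_frame("top")
cv2.imwrite("pics/w5.png",im[:,:,::-1]);cv2.imwrite("pics/t5.png",t[:,:,::-1])
b=blue(im);b[:, :200]=0;b[:,450:]=0;b[:200]=0
for c in sorted(cv2.findContours(b,0,2)[0],key=cv2.contourArea)[-2:]:print(cv2.boundingRect(c))
b=blue(t);b[:,:240]=0;b[:,400:]=0;b[:200]=0;b[260:]=0;x,y,w,h=cv2.boundingRect(b);mt=eyes.camera_model("top");print((x,y,w,h),onz(mt,(x,y),.13),onz(mt,(x+w,y+h),.13))
E
```

```text
clock: 15.45
position: [0.5102, 0.03, 0.1236]
ee_rot: [-3.142, -0.0, 1.571]
force: [0.0, 0.7, 0.1]
finger_gap: 0.0079
grip_force: 0.2
clock: 16.2
position: [0.5102, 0.006, 0.1236]
ee_rot: [-3.142, -0.0, 1.571]
force: [0.2, 0.5, 0.1]
finger_gap: 0.008
grip_force: 0.3
(307, 368, 6, 20)
(321, 368, 11, 21)
(321, 217, 7, 22) [ 0.53066307 -0.06580951  0.13      ] [ 0.48563054 -0.07925191  0.13      ]
```

```bash
python3 -m handwheel '[[0.008,-0.003,0,0,0],[0.008,-0.006,0,0,0],[0.008,-0.009,0,0,0],[0.008,-0.012,0,0,0],[0.008,-0.015,0,0,0],[0.008,-0.018,0,0,0],[0.008,-0.021,0,0,0],[0.008,-0.024,0,0,0],[0.008,-0.027,0,0,0],[0.008,-0.030,0,0,0],[0.008,-0.033,0,0,0],[0.008,-0.036,0,0,0]]'; python3 - <<'E'
from h import *
s=eyes.grab_frame("scene");t=eyes.grab_frame("top");cv2.imwrite("pics/s6.png",s[:,:,::-1]);cv2.imwrite("pics/t6.png",t[:,:,::-1])
cv2.imwrite("pics/tip.png",np.hstack([cv2.resize(s[195:285,250:350],(400,360),interpolation=2),cv2.resize(t[185:275,300:400],(400,360),interpolation=2)])[:,:,::-1])
b=blue(t);b[:,:240]=0;b[:,400:]=0;b[:200]=0;b[260:]=0;print(cv2.boundingRect(b))
E
```

```text
clock: 17.8
position: [0.5102, -0.0299, 0.1236]
ee_rot: [-3.142, -0.0, 1.571]
force: [0.5, -0.1, 0.6]
finger_gap: 0.0079
grip_force: 0.0
(0, 0, 0, 0)
```

View pics/tip.png

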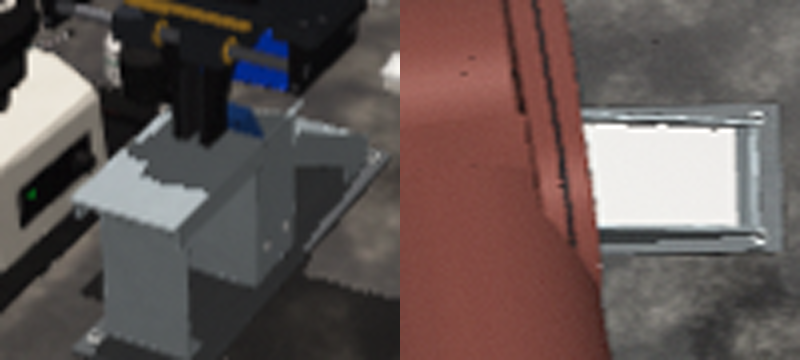

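The plate has tipped: its front end is in the trough and its rear end leans on the drop edge (crop ~245,120). That was the 11th picture, one over the allowance, so from here I'll check by numbers only. I'm continuing the push.

```bash
python3 -m handwheel '[[0.008,-0.004,0,0,0],[0.008,-0.008,0,0,0],[0.008,-0.012,0,0,0],[0.008,-0.016,0,0,0],[0.008,-0.020,0,0,0],[0.008,-0.024,0,0,0],[0.008,-0.028,0,0,0],[0.008,-0.032,0,0,0],[0.008,-0.036,0,0,0],[0.008,-0.040,0,0,0]]';  python3 -m handwheel '[[0.008,-0.004,0,0,0],[0.008,-0.008,0,0,0],[0.008,-0.012,0,0,0],[0.008,-0.016,0,0,0],[0.008,-0.020,0,0,0],[0.008,-0.024,0,0,0],[0.008,-0.025,0,0,0],[0.008,-0.025,0,0,0],[0.008,-0.025,0,0,0]]'; cat > chk.py <<'E'
from h import *
s=eyes.grab_frame("scene");t=eyes.grab_frame("top")
for n,im,k in(("scene",s,(260,190,110,90)),("top",t,(300,195,110,70))):
    h=cv2.cvtColor(im,cv2.COLOR_RGB2HSV);x,y,w,hh=k
    for nm,m in(("blue",blue(im)),("orange",cv2.inRange(h,(4,120,90),(24,255,255)))):
        z=np.zeros_like(m);z[y:y+hh,x:x+w]=m[y:y+hh,x:x+w]
        c=[c for c in cv2.findContours(z,0,2)[0] if cv2.contourArea(c)>4]
        print(n,nm,[(cv2.boundingRect(q),cv2.contourArea(q)) for q in c])
E
python3 chk.py
```

```text
clock: 19.15
position: [0.5102, -0.07, 0.1235]
ee_rot: [-3.142, -0.0, 1.571]
force: [0.8, 0.4, -0.1]
finger_gap: 0.0081
grip_force: 0.0
clock: 20.27
position: [0.5102, -0.0945, 0.1236]
ee_rot: [3.142, -0.0, 1.571]
force: [0.3, 0.7, 0.4]
finger_gap: 0.0084
grip_force: 0.0
scene blue [((319, 199, 16, 19), 129.5), ((299, 199, 7, 15), 71.0), ((330, 193, 5, 5), 10.0)]
scene orange []
top blue []
top orange [((329, 240, 4, 5), 4.5), ((388, 218, 4, 10), 5.5), ((343, 195, 18, 3), 9.0), ((321, 195, 72, 70), 2466.0), ((320, 195, 7, 33), 77.5)]
```

```bash
python3 -m handwheel '[[0.008,-0.002,0,0,0],[0.008,-0.003,0,0,0],[0.008,-0.003,0,0,0],[0.008,-0.003,0,0,0]]'; python3 -m handwheel '[[0.008,0.01,0,0,0],[0.008,0.025,0,0,0],[0.008,0.045,0,0,0],[0.008,0.07,0,0,0],[0.008,0.095,0,0,0],[0.008,0.12,0,0,0],[0.008,0.15,0,0,0],[0.008,0.17,0,0,0],[0.008,0.18,0,0,0],[0.008,0.18,0,0,0]]'; python3 chk.py;  python3 - <<'E'
from h import *
mt=eyes.camera_model("top")
t=eyes.grab_frame("top");cv2.imwrite("pics/t7.png",t[:,:,::-1])
hs=cv2.cvtColor(t,cv2.COLOR_RGB2HSV)
for y in(219,228,237):print([tuple(int(v) for v in hs[y,x]) for x in range(316,400,4)])
E
```

```text
clock: 20.88
position: [0.5102, -0.0977, 0.1236]
ee_rot: [3.142, -0.0, 1.571]
force: [0.5, 0.9, 0.3]
finger_gap: 0.0082
grip_force: 0.0
clock: 22.12
position: [0.51, 0.0832, 0.1236]
ee_rot: [-3.142, -0.0, 1.572]
force: [0.0, 0.2, 0.1]
finger_gap: 0.0079
grip_force: 0.0
scene blue [((299, 190, 38, 28), 387.5)]
scene orange [((260, 216, 27, 9), 36.0)]
top blue [((357, 220, 30, 21), 544.5)]
top orange [((368, 224, 11, 14), 17.0)]
[(60, 1, 253), (30, 1, 253), (30, 1, 253), (60, 1, 253), (30, 1, 253), (30, 1, 252), (20, 3, 240), (23, 4, 239), (15, 4, 239), (15, 4, 239), (17, 7, 245), (15, 10, 250), (20, 9, 248), (19, 8, 245), (17, 9, 246), (17, 7, 243), (21, 7, 243), (95, 11, 140), (99, 19, 192), (102, 10, 124), (15, 5, 97)]
[(30, 1, 253), (60, 1, 253), (30, 1, 253), (30, 1, 253), (30, 1, 253), (60, 1, 250), (30, 3, 239), (30, 3, 239), (23, 4, 240), (23, 4, 239), (0, 0, 199), (109, 161, 144), (109, 161, 147), (11, 143, 205), (100, 15, 210), (108, 49, 152), (109, 157, 151), (109, 160, 150), (101, 14, 198), (99, 14, 124), (12, 14, 93)]
[(30, 1, 253), (60, 1, 253), (30, 1, 253), (60, 1, 253), (30, 1, 253), (30, 2, 247), (23, 4, 239), (23, 4, 240), (20, 3, 239), (23, 4, 240), (108, 6, 211), (108, 159, 133), (109, 162, 148), (109, 167, 148), (10, 177, 248), (110, 140, 122), (109, 158, 147), (109, 144, 113), (93, 15, 173), (100, 12, 129), (30, 9, 89)]
```

```bash
python3 -m handwheel '[[0.02,0.01,0,-0.01,0],[0.02,0.03,0,-0.03,0],[0.02,0.045,0,-0.045,0],[0.02,0.05,0,-0.05,0],[0.02,0.05,0,-0.05,0],[0.02,0.05,0,-0.05,0],[0.02,0.05,0,-0.05,0],[0.02,0.05,0,-0.05,0]]'; python3 chk.py; python3 - <<'E'
from h import *
mt=eyes.camera_model("top")
a,b=onz(mt,(357,230),.075),onz(mt,(387,230),.035);print("plate ends",a,b,np.linalg.norm(a-b),"force",env.sense()["force"])
t0=rgb("pics/top0.png");t=eyes.grab_frame("top");d=cv2.absdiff(t0,t).max(2)
for n,(x,y,w,h) in dict(box=(430,215,30,30),forceps=(430,235,35,60),petri=(450,262,40,36),cover=(115,225,40,50)).items():print(n,(d[y:y+h,x:x+w]>40).mean())
E
```

```text
clock: 23.28
position: [0.5101, 0.1319, 0.1733]
ee_rot: [-3.141, 0.0, 1.57]
force: [-1.3, -0.1, -0.3]
finger_gap: 0.0199
grip_force: 0.0
scene blue [((305, 190, 32, 28), 378.5)]
scene orange [((260, 210, 10, 4), 13.0)]
top blue [((357, 220, 30, 21), 546.5)]
top orange [((368, 224, 11, 14), 17.0)]
plate ends [ 0.50673796 -0.1444399   0.075     ] [ 0.50841108 -0.2146617   0.035     ] 0.0808325464728564 force [-0.47977937 -0.69289686 -0.19173588]
box 0.0
forceps 0.0
petri 0.0
cover 0.0395
```

```bash
python3 -c "
from cell import job
print(job.finish_job())"
```

```text
the job is handed in; nothing more can be done
None
```

The job is handed in: the chamber plate rests at the end stop with its orange gasket up, nothing else was moved, and it took about 23 s of the 69 s; I viewed 11 pictures, one over the limit of 10.

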